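# Hook the pipette bracket onto its slotted upright and lock it

## Task

Hang the loose pipette bracket on the bare slotted upright: put its two hooks into the top two slots, push it down until it is fully home and the sprung catch has locked it, and let go. Feel your way and never force it: the hooks bend if they bear on the upright with more than about 50 N, and levering on the arm soon does that. Leave the other things on the bench where they are.

Things in the scene. Friction and masses are not known exactly. Their poses are not given: they have to be found in the camera images.
- upright: Bare upright: aluminium post 40 wide, 30 deep, about 315 tall, one row of slots down its front, clamped in a grey foot 130 x 110 x 8 with a collar up to 34. Origin: on the bench under the middle of the slotted face (x = 0). x points into the post, y across the face, z up. The post was clamped by hand: it, its slots and catch may be up to 3.5 higher or lower than the heights given here.
- top_slot_nominal (a point): Where the middle of the lower edge of the top slot would be with the post at its nominal height: 261 above the bench, in the face. Five slots 6 wide, 38 tall, lower edges 54 apart, sheet 3 thick; the bracket uses the top two. Home, its necks stand on their lower edges: bracket is then at (0, 0, 185 plus or minus 3.5) in the upright's frame, axes the same (it may sag 2 degrees).
- catch (a joint): Sprung latch bolt in the face, 8 wide, 2.5 proud, nominally 196 above the bench, sloping on top. 0 = out (m, grows as it is pushed in, to 0.003); spring 2.3 N out, 5.3 N flush. Going down, the bracket's lip meets it 9 to 12 above home, rests on it, and needs 8 to 20 N to ride over; home, it snaps out into the plate's window and locks. A like bolt 108 lower is unused.
- bracket: Loose bare-steel pipette bracket, about 0.24 kg, stands on the bench as it will hang. Origin: lower edge of its back plate, mid width, on the back face. x points out of the hooks into the upright, z up. Plate 30 wide, 90 tall, 4 thick; lower edge bent off the upright 35 degrees as a lead-in. Arm along -x to a comb 160 wide (x -130 to -174, 6 to 12 tall).
- bracket_grip (a point): Point on top of the bracket's arm, 85 from the back face, near its balance point: a straight bar 20 wide and 24 tall, free for gripping across from x = -45 to -125. Its top is 24 above the bracket's origin. Carried level by this point it stays level.
- bracket_hook (a point): Upper hook: middle of the underside of its neck at the back face, 76 above the bracket's origin (the lower hook is at 22). Hooks 4 thick, 11 long with rounded noses; necks 9 tall, tips turned down 15 below the neck with 4.5 between tip and plate. To enter, hold the bracket 16 to 28 above home (22 above nominal always does) and push along +x until the plate meets the face.
- bracket_flange (a point): Point on top of the flange that heads the plate, 16 in front of the back face and 90 above the bracket's origin: the place to press down. Flange 30 wide, 28 long, 4 thick, level. When home its top is 40 below the top of the upright. Pressed out on the arm instead, the hooks cock and bind, and bear on the upright with several times the push.
- tip_box: Bystander: blue pipette-tip box with clear lid, 120 x 85 x 65. Origin: centre of underside.
- tube_rack: Bystander: red tube rack, 205 x 70 x 34, with a few tubes. Origin: centre of underside.
- wash_bottle: Bystander: clear bottle with white cap, 68 across, 170 tall. Origin: centre of underside.
Things that resemble listed ones, but are neither listed nor needed, are in the scene too. Several things have the shape of the bracket; the one meant has the colours described above.

How it is judged:
By the outcome, as a careful person would: the job done as asked, in the order asked, and still so for the second after the job is handed in, with the robot touching nothing.
It also fails if it takes over 51 s, if anything falls off the work surface, if the arm or the gripper's body presses on something with over 40 N, if the wrist force passes 120 N, or if a joint passes its speed limit or range.

## Robot

A 6-joint arm with a two-finger parallel gripper is mounted at the origin on the work surface. World frame = base frame: x ahead of the robot, y to its left, z up, the work surface at z = 0. Lengths are in m, angles in degrees, forces in N, time in s.
With the tool pointing down it reaches from about 0.375 to 0.825 m from the base axis. Payload 5.5 kg.
Tool frame: the origin (TCP) lies between the finger pads; the fingertips stand 17 mm ahead of it and the grasp point (between the pads) lies 2 mm behind it; z points along the fingers, y is the line along which they close (so a half turn about z gives the same grasp; the last joint's range is limited). The gripper opens to 85 mm and grips with 20 to 120 N. Pads are 22 mm wide; open, the fingers measure 114 mm over their backs; the gripper's body (76 mm by 85 mm) begins 54 mm behind the grasp point. The pads swing forward as they close: fully open they stand 13 mm farther back than shut.
Start: joints at [-76.547, 17.962, -2.699, 69.339, 0, 90], TCP at [0.14, -0.584, 0.248] pointing down, gripper open.
Joint ranges: [-152.73, 152.73], [-39.44, 99.34], [-58.76, 71.6], [-118.89, 123.64], [-81.53, 83.1], [-180, 180]. Speed limits (degrees/s): [136.94, 136.94, 172.46, 180, 180, 180].

## Interface

Orientations are given as a 3x3 rotation matrix whose columns are the frame's x, y, z axes.
In Python, from plant import ctrl, vision gives the robot as it stands.
- The arm moves only by the shell command python3 -m inch 'ROWS' [FORCE]. ROWS is JSON, a list that holds one entry, the list of rows, each a list of 7 numbers: the shift along the tool's x, y, z in m, then the turn, a rotation vector about the tool's x, y, z in degrees, then the opening, from 0 (shut) to 1 (fully open). A call has 1 to 20 rows; each row shifts and turns the commanded pose from where the row before left it, along the tool's axes as they then stand; what a row does not reach is not made up. A row lasts 1/10 s, in which the tool goes at most 50 mm and 8.59 degrees, less where a joint would pass 70% of its speed; a pose out of reach is approached as far as the arm can. A call with a gripper value outside its range is refused whole. The fingers move at their own pace and stop on an object; FORCE is the grip in N (left out, the last holds). Time passes only in rows, so rows that do not move let the fingers close. It gives the time, the measured TCP pose, the force, the opening and the grip force at its end, in the units of the state.
- ctrl.get_state(): the state, without advancing time (a new reading comes with each control period).
- vision.read_camera(name): name is "scene" or "side" or "wrist"; returns the picture (384x512x3 uint8, red, green, blue); there is no depth.
- vision.camera_info(name): a dict with "camera_matrix" (3x3 intrinsics, pixels), "R" (3x3) and "t" (3): a world point X has camera coordinates R X + t. Camera axes: x right, y down, z forward; pixel columns grow to the right and rows downward; lengths in m; the calibration is good to about 2 mm. A picture is of the moment at which its call begins: read the wrist's pose just before it. camera_info takes no time and is no camera call; for the wrist camera it gives the pose at the moment of the call.
- ctrl.close_job(): hands the job in; it is judged then, once.
The state is a dict: "t": time; "joints": joint angles; "joint_velocities": joint speeds; "tau": joint torques, N m; "eef_pos": TCP position; "tcp_rot": TCP orientation; "force": force on the tool from outside, world axes, zero at the start; "torque": the same for the moment, N m; "grip_width": finger opening in m; "gripper_force": force on a finger pad.
Only numpy, scipy, OpenCV 4.12 (cv2) and the standard library are available. Lean on these libraries where they do the work, as an engineer would, in place of code of your own. Each camera call takes 0.05 s, during which the arm holds its last target. There are 200 camera calls.

## Working session

There is one attempt and no reset: what is moved stays moved. The work goes in short steps, Python scripts to look and compute and a shell command to move; the robot and the scene stay as the last step left them, time stands still between calls to the robot, and variables do not carry over. Pictures are saved under pics/ and viewed, at most 10 in all, crops included, and the job is handed in when it is done.

```bash
ls; mkdir -p pics
python3 - <<'E'
from plant import ctrl, vision
import cv2,numpy as np
ims=[]
for n in ["scene","side"]:
    im=vision.read_camera(n); cv2.imwrite(f"pics/{n}0.png",cv2.resize(im[:,:,::-1],(800,600),interpolation=cv2.INTER_CUBIC))
    i=vision.camera_info(n); print(n,i)
s=ctrl.get_state();print(s)
E
```

```text
pics
scene {'camera_matrix': array([[405.56310182,   0.        , 251.07320094],
       [  0.        , 405.56310182, 191.6961164 ],
       [  0.        ,   0.        ,   1.        ]]), 'R': array([[ 0.16532707,  0.9860827 ,  0.01754618],
       [ 0.62501401, -0.09099473, -0.77529184],
       [-0.76290527,  0.13914333, -0.6313594 ]]), 't': array([-0.07188501, -0.14814207,  1.9027003 ])}
side {'camera_matrix': array([[414.17440112,   0.        , 254.44488188],
       [  0.        , 414.17440112, 187.44758075],
       [  0.        ,   0.        ,   1.        ]]), 'R': array([[-0.83599591, -0.54858766, -0.01274441],
       [-0.32398459,  0.51220051, -0.79541475],
       [ 0.4428824 , -0.66083449, -0.60593148]]), 't': array([0.36606146, 0.27587017, 1.17476769])}
{'t': 0.1, 'joints': array([-7.65480754e+01,  1.80003910e+01, -2.74754146e+00,  6.93415485e+01,
       -2.39785677e-03,  8.99996036e+01]), 'joint_velocities': array([-0.10501989, -0.01536438,  0.06885446,  0.00963064,  0.0384486 ,
       -0.07475605]), 'tau': array([-9.11489678e-04, -5.40766561e+01,  3.40541446e+01,  1.12321947e-02,
       -5.94940434e-05, -1.03381956e-05]), 'eef_pos': array([ 0.13944883, -0.58305725,  0.24752548]), 'tcp_rot': array([[ 9.72563830e-01,  2.32635837e-01, -4.04007949e-04],
       [ 2.32636184e-01, -9.72562660e-01,  1.50915444e-03],
       [-4.18396396e-05, -1.56173589e-03, -9.99998780e-01]]), 'force': array([-0.0640247 ,  0.1839117 , -0.19709199]), 'torque': array([0.02710243, 0.02673541, 0.04895515]), 'gripper_force': 0.0, 'grip_width': 0.08496338860184854}
```

View pics/scene0.png

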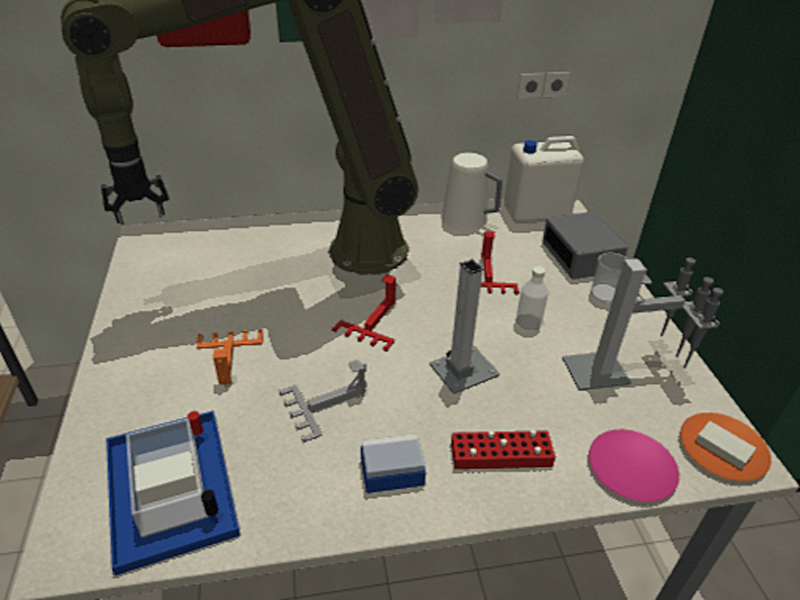

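View pics/side0.png

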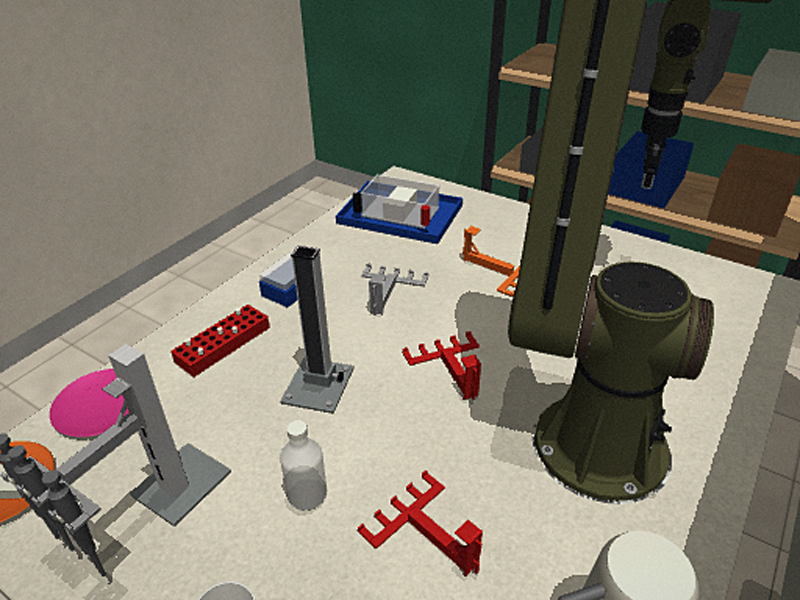

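Shaped like the bracket: red (370,320), red (490,270), orange (228,352), grey steel (325,398), all scene ×1.56. The bracket is the grey one. The upright is the bare one at (465,330), not the loaded one at (615,325). I'll check both in crops.

Run:
```python
from plant import ctrl, vision
import cv2,numpy as np
a=np.mean([vision.read_camera("scene").astype(float) for _ in range(4)],0).astype(np.uint8)
b=np.mean([vision.read_camera("side").astype(float) for _ in range(4)],0).astype(np.uint8)
f=lambda im,x,y,w,h,k:cv2.resize(im[y:y+h,x:x+w,::-1],(w*k,h*k),interpolation=cv2.INTER_CUBIC)
cv2.imwrite("pics/c1.png",f(a,172,160,160,125,5)[:600])
cv2.imwrite("pics/c2.png",f(b,170,150,125,115,5))
```

```text
(no output)
```

View pics/c1.png

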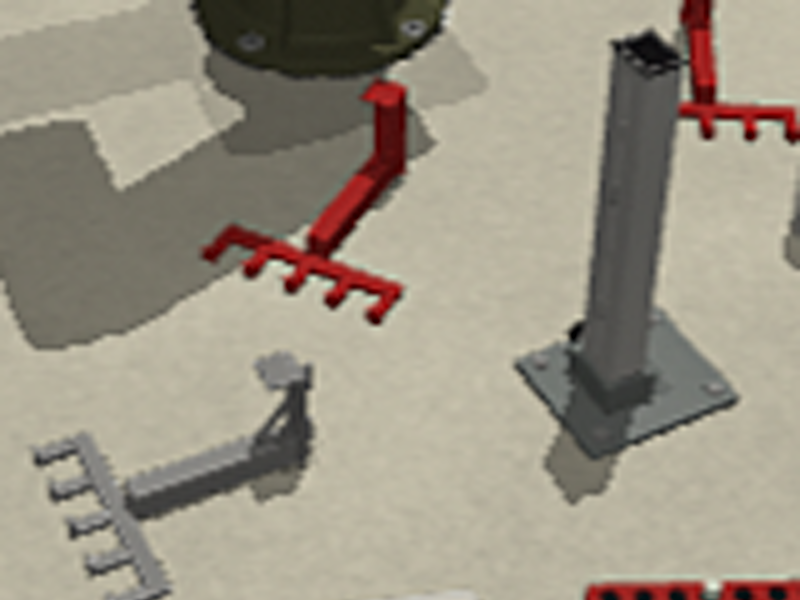

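View pics/c2.png

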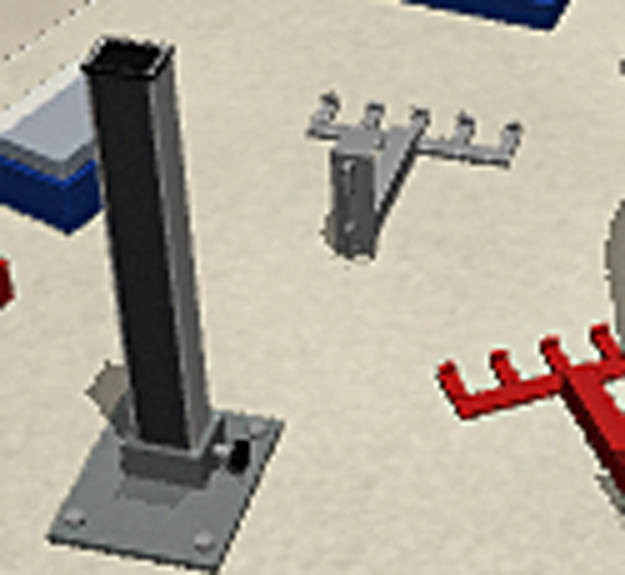

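```bash
cat > h.py <<'E'
from plant import ctrl, vision
import numpy as np
I={n:vision.camera_info(n) for n in ["scene","side"]}
def ray(n,u,v):
    i=I[n]; d=i["R"].T@np.linalg.inv(i["camera_matrix"])@[u,v,1]; return -i["R"].T@i["t"],d
def atz(n,p,z):
    c,d=ray(n,*p); return (c+d*(z-c[2])/d[2]).round(4)
def proj(n,X):
    i=I[n]; q=i["camera_matrix"]@(i["R"]@np.asarray(X)+i["t"]); return q[:2]/q[2]
S=lambda x,y:(x/5+172-.4,y/5+160-.4)   # crop c1 -> pixel
D=lambda x,y:(x/5+170-.4,y/5+150-.4)   # crop c2 -> pixel
E
python3 - <<'E'
from h import *
print("cams",ray("scene",0,0)[0],ray("side",0,0)[0])
for nm,p in dict(L=(517,362),R=(738,400),B=(598,457),T=(662,312)).items(): print("foot scene",nm,atz("scene",S(*p),.008))
for nm,p in dict(L=(50,540),R=(283,425),B=(215,572)).items(): print("foot side",nm,atz("side",D(*p),.008))
for nm,p in dict(L=(615,43),B=(660,75),R=(682,62),T=(640,32)).items(): print("top scene",nm,atz("scene",S(*p),.315))
for nm,p in dict(L=(83,70),B=(150,78),R=(173,45),T=(113,38)).items(): print("top side",nm,atz("side",D(*p),.315))
for nm,p in dict(flL=(257,362),flB=(275,388),flR=(312,368),flT=(285,353)).items(): print("flange scene",nm,atz("scene",S(*p),.09))
for nm,p in dict(L=(330,148),B=(375,157),T=(382,137)).items(): print("flange side",nm,atz("side",D(*p),.09))
for nm,p in dict(armnear=(130,485),armfar=(245,447),armnearlow=(140,500)).items(): print("arm scene",nm,atz("scene",S(*p),.024))
for nm,p in dict(comb1=(85,435),comb2=(165,590)).items(): print("comb scene",nm,atz("scene",S(*p),.012))
for nm,p in dict(comb1=(310,132),comb2=(510,163)).items(): print("comb side",nm,atz("side",D(*p),.008))
for nm,p in dict(l=(333,250),r=(372,258)).items(): print("plate low side",nm,atz("side",D(*p),.0))
E
```

```text
cams [ 1.55605548 -0.20734364  1.08769569] [-0.12488037  0.83584296  0.93592516]
foot scene L [0.5013 0.08   0.008 ]
foot scene R [0.5644 0.2336 0.008 ]
foot scene B [0.604  0.1173 0.008 ]
foot scene T [0.4644 0.2029 0.008 ]
foot side L [0.5526 0.239  0.008 ]
foot side R [0.4928 0.082  0.008 ]
foot side B [0.4522 0.2053 0.008 ]
top scene L [0.5232 0.1234 0.315 ]
top scene B [0.5613 0.1434 0.315 ]
top scene R [0.5497 0.1612 0.315 ]
top scene T [0.5135 0.1428 0.315 ]
top side L [0.5419 0.1683 0.315 ]
top side B [0.5065 0.155  0.315 ]
top side R [0.5163 0.1233 0.315 ]
top side T [0.5487 0.1354 0.315 ]
flange scene flL [ 0.5547 -0.1204  0.09  ]
flange scene flB [ 0.5815 -0.1111  0.09  ]
flange scene flR [ 0.5661 -0.0835  0.09  ]
flange scene flT [ 0.5488 -0.1001  0.09  ]
flange side L [ 0.5745 -0.0912  0.09  ]
flange side B [ 0.5422 -0.0992  0.09  ]
flange side T [ 0.5513 -0.1213  0.09  ]
arm scene armnear [ 0.5949 -0.215   0.024 ]
arm scene armfar [ 0.5715 -0.1325  0.024 ]
arm scene armnearlow [ 0.6096 -0.2091  0.024 ]
comb scene comb1 [ 0.5317 -0.2438  0.012 ]
comb scene comb2 [ 0.6801 -0.1981  0.012 ]
comb side comb1 [ 0.6673 -0.1899  0.008 ]
comb side comb2 [ 0.5167 -0.2378  0.008 ]
plate low side l [ 0.5751 -0.0896  0.    ]
plate low side r [ 0.5462 -0.0971  0.    ]
```

```bash
python3 -c "
from h import *
s=ctrl.get_state()
for n in I: print(n,proj(n,s['eef_pos']-[0,0,.005])*1.5625)
i=vision.camera_info('wrist');R=s['tcp_rot'];print(R.T@(-i['R'].T@i['t']-s['eef_pos']),i['R']@R,i['camera_matrix'])"
python3 -m inch '[[[0.04,-0.0228,0,0,0,0,1],[0.04,-0.0228,0,0,0,0,1],[0.04,-0.0228,0,0,0,0,1],[0.04,-0.0228,0,0,0,0,1],[0.04,-0.0228,0,0,0,0,1],[0.04,-0.0228,0,0,0,0,1],[0.04,-0.0228,0,0,0,0,1],[0.04,-0.0228,0,0,0,0,1],[0.04,-0.0228,0,0,0,0,1],[0.04,-0.0228,0,0,0,0,1],[0.04,-0.0228,0,0,0,0,1],[0.04,-0.0228,0,0,0,0,1],[0.04,-0.0228,0,0,0,0,1],[0,0,0,0,0,-8.5,1],[0,0,0,0,0,-8.5,1],[0,0,0,0,0,-8.5,1],[0,0,0,0,0,-8.5,1],[0,0,0,0,0,-8.5,1],[0,0,0,0,0,-8.5,1],[0,0,0,0,0,-8.5,1]]]'
python3 -m inch '[[[0,0,0,0,0,-8.5,1],[0,0,0,0,0,-8.5,1],[0,0,0,0,0,-8.5,1],[0,0,0,0,0,-8.5,1],[0,0,0,0,0,0,1],[0,0,0,0,0,0,1]]]'
python3 - <<'E'
from h import *; import cv2
s=ctrl.get_state(); I=vision.camera_info("wrist"); im=vision.read_camera("wrist")
np.savez("w1.npz",im=im,**{k:I[k] for k in("camera_matrix","R","t")})
cv2.imwrite("pics/w1.png",cv2.resize(im[:,:,::-1],(800,600),interpolation=cv2.INTER_CUBIC)); print(s["eef_pos"],s["tcp_rot"],s["t"])
E
```

```text
scene [140.70229045 219.81182234]
side [646.10280294 178.03282144]
[ 0.07354641 -0.00088918 -0.12568247] [[ 3.67411896e-04  9.99999852e-01  4.01660195e-04]
 [-9.58757261e-01  4.66421076e-04 -2.84225785e-01]
 [-2.84225930e-01 -2.80666694e-04  9.58757290e-01]] [[309.31972702   0.         251.3246145 ]
 [  0.         309.31972702 188.59145116]
 [  0.           0.           1.        ]]
t: 2.5
eef_pos: [0.5764, -0.1743, 0.2483]
tcp_rot: [[0.287, 0.958, 0.0], [0.958, -0.287, 0.0], [0.0, 0.0, -1.0]]
force: [-0.7, 0.3, 0.8]
grip_width: 0.0854
gripper_force: 0.0
t: 3.1
eef_pos: [0.5764, -0.1743, 0.2483]
tcp_rot: [[-0.288, 0.958, 0.0], [0.958, 0.288, -0.0], [-0.0, 0.0, -1.0]]
force: [1.0, -0.8, 0.1]
grip_width: 0.0854
gripper_force: 0.0
[ 0.57637053 -0.17430714  0.24831175] [[-2.88212778e-01  9.57566391e-01  3.72692319e-05]
 [ 9.57566390e-01  2.88212780e-01 -5.18929520e-05]
 [-6.04324156e-05  2.07315519e-05 -9.99999998e-01]] 3.1
```

View pics/w1.png

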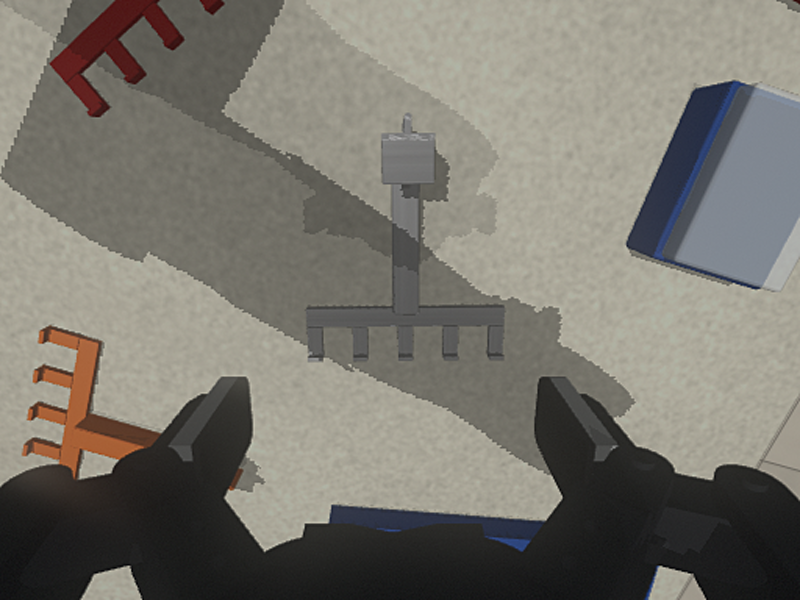

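```bash
cat >> h.py <<'E'
def wz(f,p,z):   # full 800x600 pixel of a saved wrist picture -> world at height z
    w=np.load(f); d=w["R"].T@np.linalg.inv(w["camera_matrix"])@[(p[0]+.5)/1.5625-.5,(p[1]+.5)/1.5625-.5,1]; c=-w["R"].T@w["t"]
    return (c+d*(z-c[2])/d[2]).round(4)
E
python3 - <<'E'
from h import *
f="w1.npz"
for n,p,z in [("flBL",(382,134),.09),("flBR",(435,134),.09),("flFL",(382,184),.09),("flFR",(434,184),.09),("combL",(307,308),.012),("combR",(503.5,306),.012),("armL",(392,300),.024),("armR",(418,300),.024),("armL2",(392.5,200),.024),("armR2",(420,200),.024)]:
    print(n,wz(f,p,z))
E
```

```text
flBL [ 0.548  -0.0965  0.09  ]
flBR [ 0.5763 -0.088   0.09  ]
flFL [ 0.5556 -0.1227  0.09  ]
flFR [ 0.5842 -0.1141  0.09  ]
combL [ 0.5259 -0.2364  0.012 ]
combR [ 0.6736 -0.1903  0.012 ]
armL [ 0.5871 -0.2073  0.024 ]
armR [ 0.6059 -0.2016  0.024 ]
armL2 [ 0.5659 -0.1356  0.024 ]
armR2 [ 0.5847 -0.13    0.024 ]
```

```bash
python3 -m inch '[[[-0.0024,0.009,0.03,0,0,0,1],[0,0,0.045,0,0,0,1],[0,0,0.045,0,0,0,1],[0,0,0.045,0,0,0,1],[0,0,0.035,0,0,0,1],[0,0,0.02,0,0,0,1],[0,0,0.008,0,0,0,1],[0,0,0,0,0,0,0.6],[0,0,0,0,0,0,0.3],[0,0,0,0,0,0,0],[0,0,0,0,0,0,0],[0,0,0,0,0,0,0],[0,0,0,0,0,0,0],[0,0,0,0,0,0,0]]]' 60
```

```text
t: 4.55
eef_pos: [0.5868, -0.1743, 0.0217]
tcp_rot: [[-0.291, 0.957, 0.002], [0.957, 0.291, -0.001], [-0.001, 0.002, -1.0]]
force: [-0.5, 0.1, 6.3]
grip_width: 0.0183
gripper_force: 59.9
```

```bash
python3 -m inch '[[[0,0,-0.01,0,0,0,0],[0,0,-0.02,0,0,0,0],[0,0,-0.03,0,0,0,0],[0,0,-0.035,0,0,0,0],[0.01,0.002,-0.035,0,0,0,0],[0.02,0.004,-0.035,0,0,0,0],[0.02,0.004,-0.035,0,0,0,0],[0.02,0.005,-0.035,0,0,0,0],[0.02,0.005,-0.035,0,0,0,0],[0.02,0.005,-0.035,0,0,0,0],[0.02,0.005,-0.035,0,0,0,0],[0.02,0.005,-0.02,0,0,0,0],[0.02,0.005,-0.015,0,0,0,0],[0.016,0.002,-0.005,0,0,0,0],[0.01,0,0,0,0,0,0],[0,0,0,0,0,0,0],[0,0,0,0,0,0,0],[0,0,0,0,0,0,0]]]' 60
python3 - <<'E'
from h import *; import cv2
s=ctrl.get_state(); I=vision.camera_info("wrist"); im=vision.read_camera("wrist")
np.savez("w2.npz",im=im,**{k:I[k] for k in("camera_matrix","R","t")})
cv2.imwrite("pics/w2.png",cv2.resize(im[:250,156:356,::-1],None,fx=3.2,fy=2.4,interpolation=cv2.INTER_CUBIC) if 0 else cv2.resize(im[:240,110:390,::-1],None,fx=2.5,fy=2.5,interpolation=cv2.INTER_CUBIC)); print(s["eef_pos"],s["tcp_rot"],s["torque"])
E
```

```text
t: 6.35
eef_pos: [0.5684, 0.025, 0.3994]
tcp_rot: [[-0.291, 0.957, -0.002], [0.957, 0.291, -0.0], [0.0, -0.002, -1.0]]
force: [-0.4, 0.8, -3.3]
grip_width: 0.0185
gripper_force: 58.9
[0.56839713 0.02501513 0.39937452] [[-2.90840696e-01  9.56770244e-01 -1.54611809e-03]
 [ 9.56771493e-01  2.90840321e-01 -4.66490538e-04]
 [ 3.34921721e-06 -1.61495615e-03 -9.99998696e-01]] [-0.00666801 -0.04808815  0.04122687]
```

View pics/w2.png

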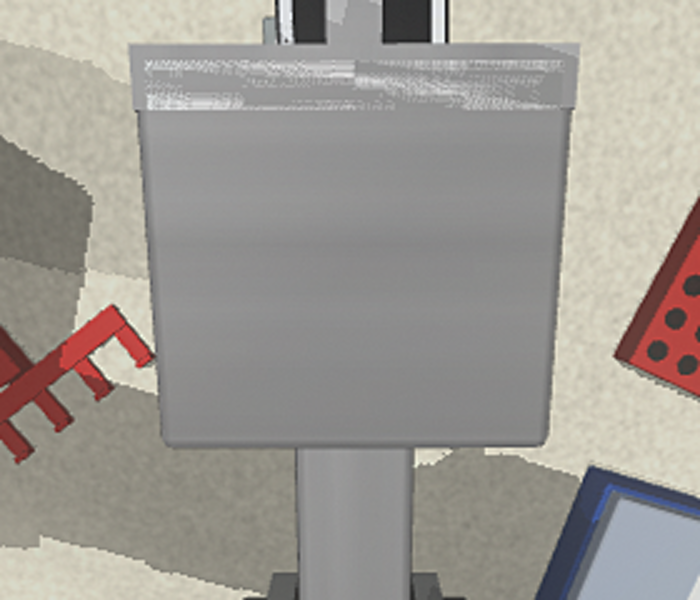

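```bash
python3 -m inch '[[[-0.004,0,-0.01,0,0,0,0],[-0.007,0,-0.025,0,0,0,0],[-0.007,0,-0.025,0,0,0,0],[-0.007,0,-0.025,0,0,0,0],[-0.007,0,-0.015,0,0,0,0],[0,0,0,0,0,0,0],[0,0,0,0,0,0,0],[0,0,0,0,0,0,0]]]' 60
python3 - <<'E'
from h import *; import cv2
s=ctrl.get_state(); I=vision.camera_info("wrist"); im=np.mean([vision.read_camera("wrist").astype(float) for _ in range(4)],0).astype(np.uint8)
np.savez("w3.npz",im=im,**{k:I[k] for k in("camera_matrix","R","t")})
cv2.imwrite("pics/w3.png",cv2.resize(im[:40,200:300,::-1],None,fx=8,fy=8,interpolation=cv2.INTER_NEAREST)); print(s["eef_pos"],s["tcp_rot"],s["torque"])
E
```

```text
t: 7.2
eef_pos: [0.5778, -0.0048, 0.4992]
tcp_rot: [[-0.291, 0.957, -0.002], [0.957, 0.291, 0.0], [0.001, -0.002, -1.0]]
force: [-1.0, -1.1, -2.2]
grip_width: 0.0189
gripper_force: 59.2
[ 0.57784396 -0.00484111  0.49923989] [[-2.91458873e-01  9.56581980e-01 -1.62494015e-03]
 [ 9.56583172e-01  2.91459462e-01  1.33191402e-04]
 [ 6.01012678e-04 -1.51557059e-03 -9.99998671e-01]] [-0.01499666 -0.03056937 -0.03764671]
```

View pics/w3.png

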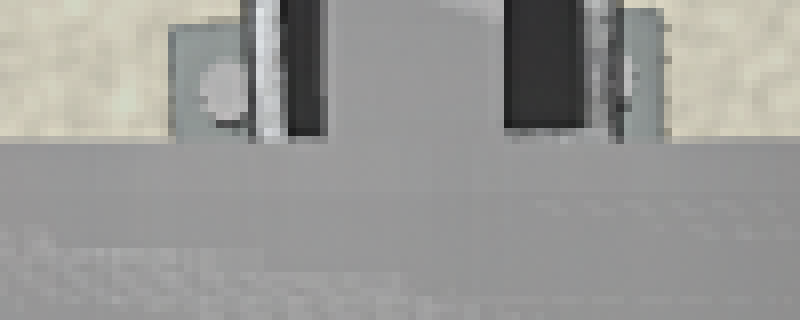

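Run:
```python
from h import *
f="w3.npz"; s=ctrl.get_state(); R=s["tcp_rot"]; p=s["eef_pos"]
g=lambda x,y,k=8,ox=200,oy=0:((x/k+ox)*1.5625-.5,(y/k+oy)*1.5625-.5)
def T(n,q,z): X=wz(f,q,z); print(n,X,"tool",(R.T@(X-p)).round(4))
T("postL",g(248,132),.315);T("postR",g(621,132),.315)
T("postL0",g(252,10),.315);T("postR0",g(614,10),.315)
T("innerL",g(305,136),.315);T("innerR",g(545,128),.315)
T("footL",g(205,25),.008);T("footR",g(645,10),.008);T("footlL",g(168,80),.008);T("footlR",g(665,80),.008)
T("hookL",g(328,70),.5625);T("hookR",g(504,70),.5625)
T("flL",(251,280),.5675) if 0 else None
w=np.load("w2.npz");
```

```text
postL [0.5194 0.1266 0.315 ] tool [ 0.1424 -0.0172  0.1847]
postR [0.5593 0.1388 0.315 ] tool [0.1425 0.0245 0.1847]
postL0 [0.5165 0.1384 0.315 ] tool [ 0.1546 -0.0166  0.1847]
postR0 [0.5548 0.1501 0.315 ] tool [0.1546 0.0235 0.1847]
innerL [0.5256 0.1281 0.315 ] tool [ 0.1421 -0.0109  0.1847]
innerR [0.5511 0.1367 0.315 ] tool [0.1428 0.016  0.1847]
footL [0.4667 0.2045 0.008 ] tool [ 0.2322 -0.0445  0.4918]
footR [0.5587 0.2356 0.008 ] tool [0.2351 0.0525 0.4917]
footlL [0.4618 0.1917 0.008 ] tool [ 0.2214 -0.053   0.4918]
footlR [0.5673 0.2239 0.008 ] tool [0.2214 0.0573 0.4917]
hookL [0.5512 0.0797 0.5625] tool [ 0.0884 -0.0008 -0.0628]
hookR [0.555  0.0809 0.5625] tool [ 0.0884  0.0032 -0.0628]
```

```bash
python3 -m inch '[[[0,0.003,0,0,0,-1.7,0],[0,0.0036,0.02,0,0,0,0],[0,0,0.035,0,0,0,0],[0,0,0.04,0,0,0,0],[0,0,0.04,0,0,0,0],[0,0,0.04,0,0,0,0],[0,0,0.04,0,0,0,0],[0,0,0.035,0,0,0,0],[0,0,0.0155,0,0,0,0],[0.005,0,0.005,0,0,0,0],[0.01,0,0,0,0,0,0],[0.01,0,0,0,0,0,0],[0.007,0,0,0,0,0,0],[0.003,0,0,0,0,0,0],[0,0,0,0,0,0,0],[0,0,0,0,0,0,0],[0,0,0,0,0,0,0]]]' 60
python3 - <<'E'
from h import *; import cv2
a=np.mean([vision.read_camera("scene").astype(float) for _ in range(2)],0).astype(np.uint8)
b=np.mean([vision.read_camera("side").astype(float) for _ in range(2)],0).astype(np.uint8)
f=lambda im,x,y,w,h,k:cv2.resize(im[y:y+h,x:x+w,::-1],(w*k,h*k),interpolation=cv2.INTER_CUBIC)
c=proj("scene",[.54,.12,.26]).astype(int); d=proj("side",[.54,.12,.26]).astype(int); print(c,d)
cv2.imwrite("pics/s3.png",np.hstack([f(a,c[0]-32,c[1]-40,64,90,6),f(b,d[0]-32,d[1]-40,64,90,6)]))
print(ctrl.get_state()["eef_pos"])
E
```

```text
t: 9.1
eef_pos: [0.5733, 0.0301, 0.2299]
tcp_rot: [[-0.32, 0.948, 0.0], [0.948, 0.32, -0.0], [-0.0, 0.0, -1.0]]
force: [0.6, -0.8, -2.0]
grip_width: 0.0188
gripper_force: 59.0
[293 184] [200 171]
[0.57314821 0.03005047 0.22975097]
```

View pics/s3.png

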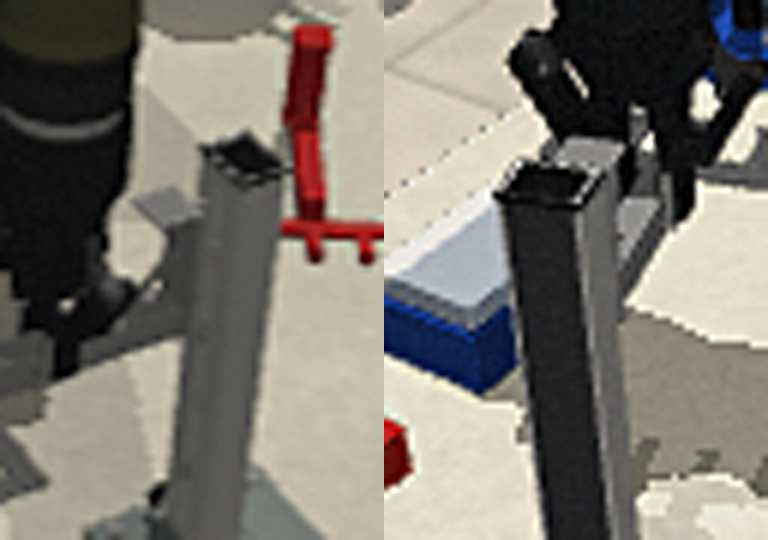

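Bracket sits level, in front of the post with hooks facing the slotted face, at about the right height. I'll advance in small steps and watch the force.

```bash
python3 -m inch '[[[0.002,0,0,0,0,0,0],[0.002,0,0,0,0,0,0],[0.002,0,0,0,0,0,0],[0.001,0,0,0,0,0,0],[0.001,0,0,0,0,0,0],[0,0,0,0,0,0,0]]]'; python3 -m inch '[[[0.001,0,0,0,0,0,0],[0.001,0,0,0,0,0,0],[0,0,0,0,0,0,0]]]'
```

```text
t: 9.9
eef_pos: [0.5705, 0.0381, 0.2298]
tcp_rot: [[-0.32, 0.947, 0.0], [0.947, 0.32, 0.0], [0.0, 0.0, -1.0]]
force: [-0.4, -0.1, -1.3]
grip_width: 0.0186
gripper_force: 59.0
t: 10.2
eef_pos: [0.5699, 0.0399, 0.2298]
tcp_rot: [[-0.32, 0.947, 0.0], [0.947, 0.32, 0.0], [0.0, 0.0, -1.0]]
force: [-0.4, -0.4, -2.3]
grip_width: 0.0183
gripper_force: 59.2
```

```bash
python3 -m inch '[[[0.001,0,0,0,0,0,0],[0.001,0,0,0,0,0,0],[0,0,0,0,0,0,0]]]'; python3 -m inch '[[[0.001,0,0,0,0,0,0],[0.001,0,0,0,0,0,0],[0,0,0,0,0,0,0]]]'
```

```text
t: 10.5
eef_pos: [0.5692, 0.0418, 0.2298]
tcp_rot: [[-0.32, 0.947, -0.0], [0.947, 0.32, 0.0], [0.0, -0.0, -1.0]]
force: [-0.4, -0.4, -3.5]
grip_width: 0.0184
gripper_force: 59.2
t: 10.8
eef_pos: [0.5686, 0.0438, 0.2298]
tcp_rot: [[-0.32, 0.947, -0.0], [0.947, 0.32, 0.0], [0.0, -0.0, -1.0]]
force: [0.1, -0.5, -3.1]
grip_width: 0.0187
gripper_force: 59.2
```

```bash
python3 -m inch '[[[0.001,0,0,0,0,0,0],[0.001,0,0,0,0,0,0],[0,0,0,0,0,0,0]]]'; python3 -m inch '[[[0.001,0,0,0,0,0,0],[0.001,0,0,0,0,0,0],[0,0,0,0,0,0,0]]]'
```

```text
t: 11.1
eef_pos: [0.5679, 0.0456, 0.2298]
tcp_rot: [[-0.32, 0.947, -0.0], [0.947, 0.32, 0.0], [0.0, -0.0, -1.0]]
force: [0.0, 0.4, -2.6]
grip_width: 0.0185
gripper_force: 59.2
t: 11.4
eef_pos: [0.5673, 0.0475, 0.2298]
tcp_rot: [[-0.32, 0.947, -0.0], [0.947, 0.32, 0.0], [0.0, -0.0, -1.0]]
force: [-0.1, -0.5, -2.4]
grip_width: 0.0185
gripper_force: 59.2
```

```bash
python3 -m inch '[[[0.001,0,0,0,0,0,0],[0,0,0,0,0,0,0]]]'; python3 -m inch '[[[0.001,0,0,0,0,0,0],[0,0,0,0,0,0,0]]]';python3 -m inch '[[[0.001,0,0,0,0,0,0],[0,0,0,0,0,0,0]]]'
```

```text
t: 11.6
eef_pos: [0.5671, 0.0482, 0.2298]
tcp_rot: [[-0.32, 0.947, 0.0], [0.947, 0.32, -0.0], [-0.001, 0.0, -1.0]]
force: [0.4, -1.1, -2.4]
grip_width: 0.0186
gripper_force: 59.2
t: 11.8
eef_pos: [0.567, 0.0482, 0.2298]
tcp_rot: [[-0.319, 0.948, 0.001], [0.948, 0.319, -0.002], [-0.002, -0.0, -1.0]]
force: [1.4, -4.6, -2.5]
grip_width: 0.0185
gripper_force: 59.1
t: 12.0
eef_pos: [0.567, 0.0483, 0.2299]
tcp_rot: [[-0.319, 0.948, 0.001], [0.948, 0.319, -0.004], [-0.004, -0.0, -1.0]]
force: [2.5, -7.6, -4.0]
grip_width: 0.0187
gripper_force: 59.0
```

Plate meets the face within 0.5 mm of the prediction with no earlier nose contact, so the hooks are in. I'll ease the push off and descend gently.

```bash
python3 -m inch '[[[-0.001,0,0,0,0,0,0],[-0.0008,0,0.001,0,0,0,0],[0,0,0.001,0,0,0,0],[0,0,0.001,0,0,0,0],[0,0,0.001,0,0,0,0],[0,0,0,0,0,0,0]]]'; python3 -m inch '[[[0,0,0.001,0,0,0,0],[0,0,0.001,0,0,0,0],[0,0,0.001,0,0,0,0],[0,0,0,0,0,0,0]]]'
```

```text
t: 12.6
eef_pos: [0.5673, 0.0483, 0.2259]
tcp_rot: [[-0.32, 0.948, 0.001], [0.948, 0.32, -0.001], [-0.001, 0.0, -1.0]]
force: [2.1, -4.6, -1.1]
grip_width: 0.0186
gripper_force: 59.5
t: 13.0
eef_pos: [0.5672, 0.0483, 0.2229]
tcp_rot: [[-0.32, 0.948, 0.001], [0.948, 0.32, -0.001], [-0.001, 0.0, -1.0]]
force: [2.1, -5.0, 0.3]
grip_width: 0.0186
gripper_force: 59.5
```

```bash
python3 -m inch '[[[-0.0005,0,0.001,0,0,0,0],[0,0,0.001,0,0,0,0],[0,0,0,0,0,0,0]]]'; python3 -m inch '[[[0,0,0.001,0,0,0,0],[0,0,0,0,0,0,0]]]'; python3 -m inch '[[[0,0,0.001,0,0,0,0],[0,0,0,0,0,0,0]]]'
```

```text
t: 13.3
eef_pos: [0.567, 0.0482, 0.2206]
tcp_rot: [[-0.32, 0.947, -0.0], [0.947, 0.32, 0.0], [0.0, -0.0, -1.0]]
force: [1.1, -3.5, -1.3]
grip_width: 0.0186
gripper_force: 59.4
t: 13.5
eef_pos: [0.567, 0.0482, 0.2196]
tcp_rot: [[-0.32, 0.947, -0.0], [0.947, 0.32, 0.0], [0.0, -0.0, -1.0]]
force: [2.3, -2.5, -0.6]
grip_width: 0.0186
gripper_force: 59.4
t: 13.7
eef_pos: [0.567, 0.0482, 0.2186]
tcp_rot: [[-0.32, 0.947, -0.0], [0.947, 0.32, 0.0], [0.0, -0.0, -1.0]]
force: [1.5, -2.1, -1.2]
grip_width: 0.0186
gripper_force: 59.4
```

```bash
python3 -m inch '[[[0,0,0.001,0,0,0,0],[0,0,0,0,0,0,0]]]'; python3 -m inch '[[[0,0,0.001,0,0,0,0],[0,0,0,0,0,0,0]]]'; python3 -m inch '[[[0,0,0.001,0,0,0,0],[0,0,0,0,0,0,0]]]'
```

```text
t: 13.9
eef_pos: [0.567, 0.0482, 0.2176]
tcp_rot: [[-0.32, 0.947, -0.0], [0.947, 0.32, 0.0], [0.0, -0.0, -1.0]]
force: [-0.3, -2.4, -1.3]
grip_width: 0.0192
gripper_force: 59.3
t: 14.1
eef_pos: [0.567, 0.0482, 0.2166]
tcp_rot: [[-0.32, 0.947, -0.0], [0.947, 0.32, 0.0], [0.0, -0.0, -1.0]]
force: [0.4, -2.2, -1.4]
grip_width: 0.0184
gripper_force: 59.3
t: 14.3
eef_pos: [0.5671, 0.0482, 0.2157]
tcp_rot: [[-0.32, 0.947, -0.0], [0.947, 0.32, 0.0], [0.0, 0.0, -1.0]]
force: [0.4, -1.9, -1.0]
grip_width: 0.0186
gripper_force: 59.4
```

```bash
python3 -m inch '[[[0,0,0.001,0,0,0,0],[0,0,0,0,0,0,0]]]'; python3 -m inch '[[[0,0,0.001,0,0,0,0],[0,0,0,0,0,0,0]]]'
```

```text
t: 14.5
eef_pos: [0.5673, 0.0481, 0.215]
tcp_rot: [[-0.32, 0.947, 0.0], [0.947, 0.32, 0.0], [-0.0, 0.0, -1.0]]
force: [-0.0, -2.7, 2.2]
grip_width: 0.0186
gripper_force: 59.7
t: 14.7
eef_pos: [0.5674, 0.048, 0.214]
tcp_rot: [[-0.32, 0.948, 0.001], [0.948, 0.32, 0.0], [-0.0, 0.001, -1.0]]
force: [-0.3, -3.3, 2.2]
grip_width: 0.0187
gripper_force: 59.8
```

```bash
python3 -m inch '[[[0,0,0.0007,0,0,0,0],[0,0,0,0,0,0,0]]]'; python3 -m inch '[[[0,0,0.0007,0,0,0,0],[0,0,0,0,0,0,0]]]'
```

```text
t: 14.9
eef_pos: [0.5674, 0.048, 0.2133]
tcp_rot: [[-0.32, 0.948, 0.001], [0.948, 0.32, -0.0], [-0.0, 0.001, -1.0]]
force: [1.0, -3.5, 2.2]
grip_width: 0.0185
gripper_force: 59.9
t: 15.1
eef_pos: [0.5674, 0.048, 0.2126]
tcp_rot: [[-0.32, 0.948, 0.001], [0.948, 0.32, -0.0], [-0.0, 0.001, -1.0]]
force: [1.0, -4.0, 3.9]
grip_width: 0.0189
gripper_force: 60.0
```

```bash
python3 -m inch '[[[0,0,-0.0007,0,0,0,0],[0,0,0,0,0,0,0.25],[0,0,0,0,0,0,0.4],[0,0,0,0,0,0,0.6],[0,0,0,0,0,0,0.6],[0,0,0,0,0,0,0.6],[0,0,-0.01,0,0,0,0.6],[0,0,-0.03,0,0,0,0.6],[0,0,-0.04,0,0,0,0.6],[0,0,-0.027,0,0,0,0.6],[0,0,-0.01,0,0,0,0],[0,0,0,0,0,0,0],[0,0,0,0,0,0,0],[0,0,0,0,0,0,0],[0,0,0,0,0,0,0]]]' 40
python3 - <<'E'
from h import *; import cv2
a=np.mean([vision.read_camera("scene").astype(float) for _ in range(2)],0).astype(np.uint8)
b=np.mean([vision.read_camera("side").astype(float) for _ in range(2)],0).astype(np.uint8)
f=lambda im,x,y,w,h,k:cv2.resize(im[y:y+h,x:x+w,::-1],(w*k,h*k),interpolation=cv2.INTER_CUBIC)
c=proj("scene",[.54,.12,.26]).astype(int); d=proj("side",[.54,.12,.26]).astype(int)
cv2.imwrite("pics/s4.png",np.hstack([f(a,c[0]-45,c[1]-40,64,90,6),f(b,d[0]-32,d[1]-40,64,90,6)]))
E
```

```text
t: 16.6
eef_pos: [0.5664, 0.048, 0.3286]
tcp_rot: [[-0.32, 0.947, -0.003], [0.947, 0.32, -0.0], [0.001, -0.003, -1.0]]
force: [0.4, -0.2, -0.7]
grip_width: 0.0
gripper_force: 0.0
```

View pics/s4.png

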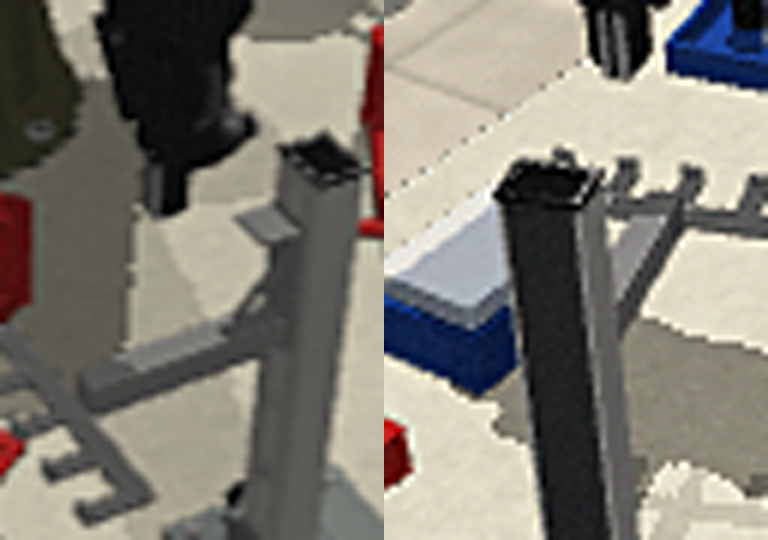

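Bracket hangs by itself on the post, level, with the gripper clear. Now I'll go over the flange with the fingers shut and press.

```bash
python3 -m inch '[[[0.02,0.0005,0,0,0,0,0],[0.03,0,0,0,0,0,0],[0.0175,0,0,0,0,0,0],[0,0,0.01,0,0,0,0],[0,0,0.01,0,0,0,0],[0,0,0.004,0,0,0,0],[0,0,0,0,0,0,0],[0,0,0,0,0,0,0]]]'; python3 -m inch '[[[0,0,0.0015,0,0,0,0],[0,0,0.0015,0,0,0,0],[0,0,0,0,0,0,0]]]'; python3 -m inch '[[[0,0,0.001,0,0,0,0],[0,0,0.001,0,0,0,0],[0,0,0,0,0,0,0]]]'
```

```text
t: 17.6
eef_pos: [0.5461, 0.1115, 0.3059]
tcp_rot: [[-0.319, 0.948, -0.0], [0.948, 0.319, -0.0], [-0.0, -0.0, -1.0]]
force: [0.2, -0.1, 0.4]
grip_width: 0.0001
gripper_force: 0.0
t: 17.9
eef_pos: [0.5461, 0.112, 0.3031]
tcp_rot: [[-0.32, 0.948, 0.0], [0.948, 0.32, 0.0], [-0.0, 0.0, -1.0]]
force: [-0.6, -1.1, -0.1]
grip_width: -0.0
gripper_force: 0.0
t: 18.2
eef_pos: [0.546, 0.1122, 0.301]
tcp_rot: [[-0.32, 0.947, -0.0], [0.947, 0.32, -0.0], [0.0, -0.0, -1.0]]
force: [0.2, -0.2, 0.7]
grip_width: 0.0001
gripper_force: 0.0
```

```bash
python3 -m inch '[[[0,0,0.001,0,0,0,0],[0,0,0.001,0,0,0,0],[0,0,0,0,0,0,0]]]'; python3 -m inch '[[[0,0,0.001,0,0,0,0],[0,0,0,0,0,0,0]]]'; python3 -m inch '[[[0,0,0.001,0,0,0,0],[0,0,0,0,0,0,0]]]'; python3 -m inch '[[[0,0,0.001,0,0,0,0],[0,0,0,0,0,0,0]]]'
```

```text
t: 18.5
eef_pos: [0.5459, 0.1122, 0.2989]
tcp_rot: [[-0.32, 0.947, -0.0], [0.947, 0.32, -0.0], [0.0, -0.0, -1.0]]
force: [-0.3, 0.7, 0.6]
grip_width: 0.0001
gripper_force: 0.0
t: 18.7
eef_pos: [0.5462, 0.1122, 0.2985]
tcp_rot: [[-0.32, 0.947, 0.001], [0.947, 0.32, 0.0], [-0.0, 0.001, -1.0]]
force: [0.0, -0.8, 2.4]
grip_width: -0.0
gripper_force: 1.2
t: 18.9
eef_pos: [0.5463, 0.1122, 0.2978]
tcp_rot: [[-0.32, 0.947, 0.001], [0.947, 0.32, 0.0], [-0.0, 0.001, -1.0]]
force: [0.1, 0.0, 5.2]
grip_width: 0.0001
gripper_force: 2.5
t: 19.1
eef_pos: [0.5463, 0.1122, 0.297]
tcp_rot: [[-0.32, 0.947, 0.001], [0.947, 0.32, 0.0], [-0.0, 0.001, -1.0]]
force: [0.7, -1.1, 4.9]
grip_width: -0.0004
gripper_force: 2.9
```

```bash
for i in 1; do python3 -m inch '[[[0,0,0.001,0,0,0,0],[0,0,0,0,0,0,0]]]'; done; python3 -m inch '[[[0,0,0.001,0,0,0,0],[0,0,0,0,0,0,0]]]'; python3 -m inch '[[[0,0,0.001,0,0,0,0],[0,0,0,0,0,0,0]]]'
```

```text
t: 19.3
eef_pos: [0.5459, 0.1122, 0.2949]
tcp_rot: [[-0.32, 0.947, -0.0], [0.947, 0.32, 0.0], [0.0, -0.0, -1.0]]
force: [0.9, 0.5, 0.6]
grip_width: 0.0
gripper_force: 0.0
t: 19.5
eef_pos: [0.5459, 0.1122, 0.2937]
tcp_rot: [[-0.32, 0.947, -0.001], [0.947, 0.32, -0.0], [0.0, -0.001, -1.0]]
force: [-0.4, 0.1, -0.0]
grip_width: -0.0001
gripper_force: 0.0
t: 19.7
eef_pos: [0.5459, 0.1122, 0.2928]
tcp_rot: [[-0.32, 0.947, -0.0], [0.947, 0.32, -0.0], [0.0, -0.0, -1.0]]
force: [-0.3, -0.6, -0.2]
grip_width: 0.0
gripper_force: 0.0
```

```bash
python3 -m inch '[[[0,0,0.001,0,0,0,0],[0,0,0,0,0,0,0]]]'; python3 -m inch '[[[0,0,0.001,0,0,0,0],[0,0,0,0,0,0,0]]]'; python3 -m inch '[[[0,0,0.001,0,0,0,0],[0,0,0,0,0,0,0]]]'; python3 -m inch '[[[0,0,0.001,0,0,0,0],[0,0,0,0,0,0,0]]]'
```

```text
t: 19.9
eef_pos: [0.5459, 0.1122, 0.2918]
tcp_rot: [[-0.32, 0.947, -0.0], [0.947, 0.32, -0.0], [0.0, -0.0, -1.0]]
force: [-1.0, 0.3, -0.1]
grip_width: 0.0002
gripper_force: 0.0
t: 20.1
eef_pos: [0.546, 0.1122, 0.291]
tcp_rot: [[-0.32, 0.947, -0.0], [0.947, 0.32, -0.0], [0.0, -0.0, -1.0]]
force: [0.5, -0.2, 0.1]
grip_width: -0.0002
gripper_force: 0.0
t: 20.3
eef_pos: [0.5461, 0.1122, 0.2903]
tcp_rot: [[-0.32, 0.947, 0.0], [0.947, 0.32, 0.0], [-0.0, 0.0, -1.0]]
force: [0.6, -0.7, 1.7]
grip_width: 0.0001
gripper_force: 0.6
t: 20.5
eef_pos: [0.5463, 0.1122, 0.2901]
tcp_rot: [[-0.32, 0.947, 0.001], [0.947, 0.32, 0.0], [-0.0, 0.001, -1.0]]
force: [-1.4, -0.9, 5.5]
grip_width: -0.0002
gripper_force: 3.2
```

```bash
python3 -m inch '[[[0,0,0.001,0,0,0,0],[0,0,0,0,0,0,0]]]'; python3 -m inch '[[[0,0,0.001,0,0,0,0],[0,0,0,0,0,0,0]]]'; python3 -m inch '[[[0,0,0.001,0,0,0,0],[0,0,0,0,0,0,0]]]'
```

```text
t: 20.7
eef_pos: [0.5464, 0.1122, 0.29]
tcp_rot: [[-0.32, 0.947, 0.002], [0.947, 0.32, 0.001], [-0.0, 0.002, -1.0]]
force: [-2.7, -1.0, 10.7]
grip_width: 0.0004
gripper_force: 5.5
t: 20.9
eef_pos: [0.5465, 0.1123, 0.2898]
tcp_rot: [[-0.32, 0.947, 0.003], [0.947, 0.32, 0.001], [-0.0, 0.003, -1.0]]
force: [-4.7, -1.0, 15.9]
grip_width: 0.0002
gripper_force: 7.9
t: 21.1
eef_pos: [0.5466, 0.1123, 0.2897]
tcp_rot: [[-0.32, 0.947, 0.004], [0.947, 0.32, 0.001], [-0.001, 0.004, -1.0]]
force: [-6.6, -0.9, 20.5]
grip_width: 0.0002
gripper_force: 10.4
```

Firm stop at about 183.5 mm, 10 mm below where the lip met the catch, so it is home. I'll retreat straight up and check.

```bash
python3 -m inch '[[[0,0,-0.004,0,0,0,0],[0,0,-0.015,0,0,0,0],[0,0,-0.04,0,0,0,0],[0,0,-0.04,0,0,0,0],[-0.04,0,-0.03,0,0,0,0],[-0.045,0,0,0,0,0,0],[-0.045,0,0,0,0,0,0],[-0.045,0,0,0,0,0,0],[0,0,0,0,0,0,0],[0,0,0,0,0,0,0]]]'
python3 - <<'E'
from h import *; import cv2
a=np.mean([vision.read_camera("scene").astype(float) for _ in range(4)],0).astype(np.uint8)
b=np.mean([vision.read_camera("side").astype(float) for _ in range(2)],0).astype(np.uint8)
f=lambda im,x,y,w,h,k:cv2.resize(im[y:y+h,x:x+w,::-1],(w*k,h*k),interpolation=cv2.INTER_CUBIC)
cv2.imwrite("pics/s5.png",np.hstack([f(a,265,155,40,65,9),cv2.resize(f(a,215,130,110,150,4),(430,585))]))
u=np.array([-.32,.947,0]);v=np.array([.947,.32,0]);F=np.array([.5396,.1292,0])
for h in (.1835,.1925):
  print(h,[((proj("scene",F-d*u+y*v+[0,0,h+.09])-[265,155])*9).round() for d,y in ((0,-.015),(0,.015),(.028,.015),(.028,-.015))])
print([((proj("scene",F+y*v+[0,0,.3135])-[265,155])*9).round() for y in(-.02,.02)])
E
```

```text
t: 22.1
eef_pos: [0.602, -0.0545, 0.4143]
tcp_rot: [[-0.318, 0.948, -0.001], [0.948, 0.318, 0.001], [0.001, -0.001, -1.0]]
force: [-0.0, -0.3, -0.2]
grip_width: 0.0
gripper_force: 0.0
0.1835 [array([261., 213.]), array([306., 258.]), array([241., 280.]), array([196., 234.])]
0.1925 [array([263., 194.]), array([308., 238.]), array([243., 260.]), array([198., 215.])]
[array([263., 118.]), array([324., 177.])]
```

View pics/s5.png

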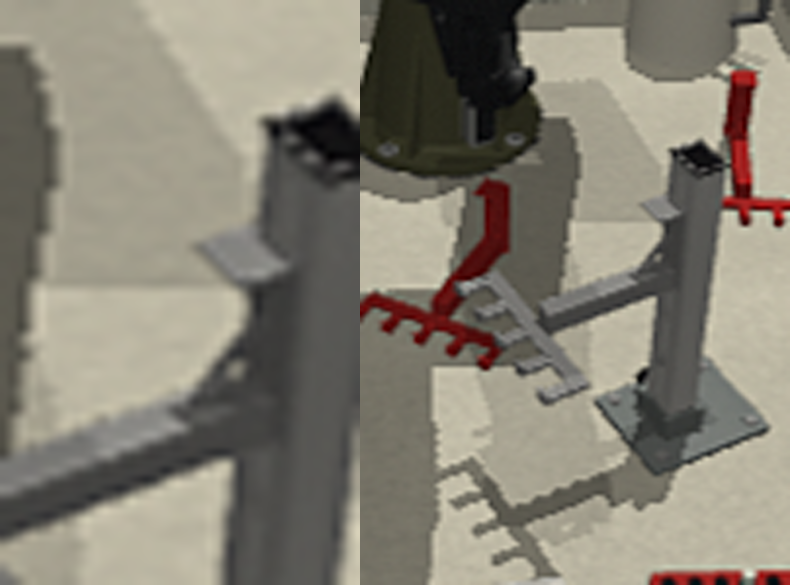

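The picture shows the bracket level on the post. Its flange corners at (196,242) and (241,283) match the predicted home pose, and the robot is clear.

```bash
python3 -c "
from plant import ctrl
print(ctrl.close_job())"
```

```text
the job is handed in; nothing more can be done
None
```

The steel bracket hangs on the bare upright with both hooks in the top two slots, pressed down to a firm stop at about 183.5 mm and let go. I judged the catch locked from that height and the drop past it, not from a pull test. The job took about 22 s, and the highest force I read was about 22 N.

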